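# Open the clamp gate of a welding jig and hold it

## Task

On the welding jig, let go the swing gate so that the finished bracket could be lifted out: first squeeze the two plates of the wide catch between the fingers as far as they go, then those of the narrow catch in the same way. Then take the gate by its black upright handle, swing it out past its detent to about a right angle and hold it there by the handle against its closing spring: finish while holding it still, do not let go. Leave the bracket and all the loose things lying around where they are.

Things in the scene. Friction and masses are not known exactly. Their poses are not given: they have to be found in the camera images.
- jig: steel jig plate 270 x 310 x 12 mm, fixed on the table. Origin on the table, under the line of the catches; x from gate to back stop, y along the shut gate towards its hinge. Plate: x -100 to +170, y -155 to +155 mm. Catches at x = 0, y = +35 and -75 mm. Shut gate: bar along x = -55 mm from the hinge (y = +120) to y = -55 mm, 30 to 50 mm above the table, with two lugs up to 69 mm
- wide_catch: the wide catch: two facing upright steel plates, 44 mm wide along x, 8 mm thick, on a dark block 44 x 56 x 16 mm fixed on the jig plate. Told from the narrow catch by that width; the two may have changed places. Origin: centre of the block's underside, on the jig plate; axes as the jig's. Plates' tops 85 mm above it (97 mm above the table), free to grip from above down to 55 mm above it
- wide_ear: the fixed plate of the wide catch (origin and axes are the wide catch's): it fills y = -26 to -18 mm and never moves
- wide_tab (a joint): travel (m) of the wide catch's moving plate towards its fixed plate: 0 at rest (plate at y = +18 to +26 mm of the catch), 0.014 squeezed home (y = +4 to +12; 38 mm over both plates instead of 52). Friction about 4 N, stays where left. Its hook bar runs to -x over the gate (to x = -77 mm, 64 mm above the table) and frees the gate from about 0.008
- narrow_catch: the narrow catch: two facing upright steel plates, 20 mm wide along x, 8 mm thick, on a dark block 44 x 56 x 16 mm fixed on the jig plate. Told from the wide catch by that width; the two may have changed places. Origin: centre of the block's underside, on the jig plate; axes as the jig's. Plates' tops 85 mm above it (97 mm above the table), free to grip from above down to 55 mm above it
- narrow_ear: the fixed plate of the narrow catch (origin and axes are the narrow catch's): it fills y = -26 to -18 mm and never moves
- narrow_tab (a joint): travel (m) of the narrow catch's moving plate towards its fixed plate: 0 at rest (plate at y = +18 to +26 mm of the catch), 0.014 squeezed home (y = +4 to +12; 38 mm over both plates instead of 52). Friction about 4 N, stays where left. Its hook bar runs to -x over the gate (to x = -77 mm, 64 mm above the table) and frees the gate from about 0.008
- gate (a joint): gate angle (rad) about its upright hinge: 0 shut, grows as it swings out to the jig's -x side (clockwise from above), stop at 1.75. A spring plunger (detent) under the bar resists between about 0.2 and 0.4 (3 to 5 N at the handle). A spring closes the gate (1 N at the handle when shut, 3 N at a right angle): let go, it swings back to the detent
- gate_hinge (a point): fixed point on the gate's hinge axis, 44 mm above the table
- handle: black upright round post on the gate, 20 mm diameter, 85 mm tall. Origin: centre of its foot, 44 mm above the table (top at 129 mm), 40 mm in front of the gate's bar and 140 mm along it from the hinge, so 146 mm from the hinge axis. Turns with the gate; has the jig's axes when shut. Free to grip from above in its upper 50 mm; it may turn between the fingers
- bracket: welded steel angle bracket, 50 x 100 mm foot, 56 mm high, standing loose on the jig plate
- magnet: flat red holding magnet, 45 x 60 x 16 mm, loose on the jig plate
- spray_can: white spray can, 52 mm diameter, 160 mm tall, loose on the table
- pliers: grey-handled pliers lying on the table, about 160 mm long, 12 mm high
- hammer: hammer lying on the table, under 50 mm high
- block: dark steel setting block 60 x 80 x 30 mm with two bores, loose on the table
- wrench: wrench lying flat on the table

How it is judged:
On the way, in this order (a step that is already met when the one before it is completed fails the run):
1. the wide catch is squeezed home between the fingers while the narrow one is still out (value of joint wide_tab above 0.011 m and value of joint narrow_tab below 0.006 m and contact force between the fingers and wide_ear above 1 N), for 0.1 s.
2. the narrow catch is squeezed home between the fingers (value of joint narrow_tab above 0.011 m and value of joint wide_tab above 0.009 m and contact force between the fingers and narrow_ear above 1 N), for 0.1 s.
3. the gate is past its detent, led by the handle (value of joint gate above 0.5 rad and contact force between the fingers and handle above 1 N), for 0.1 s.
At the end, for the whole second after the job is handed in: The gate stands still (under 0.1 rad/s) between 1.3 and 1.74 rad open, the fingers press on its handle with more than 1 N, and both catches are still squeezed in (more than 9 mm) (value of joint gate between 1.3 and 1.74 rad and velocity of joint gate between -0.1 and 0.1 rad/s and contact force between the fingers and handle above 1 N and value of joint each of wide_tab, narrow_tab above 0.009 m); the arm keeps its last pose, push and grip.
It fails at once if a loose thing (bracket, magnet, can, pliers, hammer, block or wrench) is shifted by more than 25 mm (distance of any of bracket, magnet, spray_can, pliers, hammer, block, wrench from where it was at the start of the episode above 0.025 m).
It also fails if it takes over 56 s, if anything falls off the work surface, if the arm or the gripper's body presses on something with over 40 N, if the wrist force passes 120 N, or if a joint passes its speed limit or range.

## Robot

A 6-joint arm with a two-finger parallel gripper is mounted at the origin on the work surface. World frame = base frame: x ahead of the robot, y to its left, z up, the work surface at z = 0. Lengths are in m, angles in rad, forces in N, time in s.
With the tool pointing down it reaches from about 0.35 to 0.85 m from the base axis. Payload 8.1 kg.
Tool frame: the origin (TCP) lies at the very end of the fingers, on their centre line; the grasp point (between the pads) lies 19 mm behind it; z points along the fingers, y is the line along which they close (so a half turn about z gives the same grasp; the last joint's range is limited). The gripper opens to 93 mm and grips with 3 to 60 N. Pads are 15 mm wide; open, the fingers measure 128 mm over their backs; the gripper's body (75 mm by 188 mm) begins 65 mm behind the grasp point.
Start: joints at [-1.405, 0.13, 1.488, -0, 1.523, -0.085], TCP at [0.149, -0.581, 0.219] pointing down, gripper open.
Joint ranges: [-2.96, 2.96], [-0.89, 2.26], [0.02, 2.5], [-1.34, 4.48], [0, 2.73], [-2.66, 2.66]. Speed limits (rad/s): [2.39, 2.39, 2.79, 3.14, 3.14, 3.14].

## Interface

Orientations are given as a rotation vector (axis times angle).
In Python, from plant import read_state, eyes, workorder gives the robot as it stands. The module is installed in compiled form; this text tells all that it offers.
- The arm moves only by the tool play_rows, never from a script. Its argument "targets" is one flat list of numbers, 4 for each row, row after row: the shift along the tool's x, y, z in cm, then the turn about the tool's z in degrees. In form: [dx, dy, dz, roll, dx, dy, dz, roll, ...]. A call has 1 to 8 rows; each row is the pose to reach, as a shift and turn from the pose commanded when the call began, along the tool's axes at that moment; what a row does not reach only later rows make up. A row lasts 1/12 s, in which the tool goes at most 41.7 mm and 7.16 degrees, less where a joint would pass 70% of its speed; a pose out of reach is approached as far as the arm can. A call with a gripper value outside its range is refused whole. "grip" is the finger opening in cm, from 0 to 9.3, set as the call begins (left out, the last holds). The fingers move at their own pace and stop on an object; "grip_force" is the grip in N (left out, the last holds). Time passes only in rows, so rows that repeat a pose let the fingers close. It gives the time, the measured TCP pose, the force, the opening and the grip force at its end, in the units of the state.
- read_state(): the state, without advancing time (a new reading comes with each control period).
- eyes.read_camera(name): name is "scene" or "top" or "wrist"; returns a dict with "image" (420x560x3 uint8, red, green, blue), "vfov" (degrees; the focal length in pixels is half the picture's height over the tangent of half this angle, whatever the lens; pixels are square), "cx", "cy" (the principal point, pixels), "cam_to_world" (4x4, takes a point from camera to world coordinates); the wrist camera has in their place "T_tool_cam" (4x4, takes a point from camera to tool coordinates, whose origin is the TCP and whose axes are the flange's). Camera axes: x right, y up, looking along -z (the intrinsics and any distortion apply to the point x, -y, -z); pixel columns grow to the right and rows downward; lengths in m; the calibration is good to about 2 mm. A picture is of the moment at which its call begins: read the wrist's pose just before it. There is no depth.
- workorder.close_job(): hands the job in; it is judged then, once.
The state is a dict: "t": time; "q": joint angles; "dq": joint speeds; "joint_torque": joint torques, N m; "tool_pos": TCP position; "orientation": TCP orientation; "force": force on the tool from outside, world axes, zero at the start; "wrist_torque": the same for the moment, N m; "opening": finger opening in m; "gripper_force": force on a finger pad.
Only numpy, scipy, OpenCV 4.12 (cv2) and the standard library are available. Lean on these libraries where they do the work, as an engineer would, in place of code of your own. Each camera call takes 0.05 s, during which the arm holds its last target. There are 200 camera calls.

## Working session

There is one attempt and no reset: what is moved stays moved. The work goes in short steps, Python scripts to look and compute and a tool call to move; the robot and the scene stay as the last step left them, time stands still between calls to the robot, and variables do not carry over. Pictures are saved under pics/ and viewed, at most 10 in all, crops included, and the job is handed in when it is done.

Besides the shell and the picture viewer there is one more tool, called after "Call:" as a command line: name --argument value ..., lists and objects as JSON in quotes. play_rows: Moves the arm, as the interface text tells. Its arguments: {"type":"object","properties":{"targets":{"type":"array"},"grip":{"type":"number"},"grip_force":{"type":"number"}},"required":["targets"]}

```bash
mkdir -p pics; python3 - <<'E'
from plant import read_state, eyes
import cv2,numpy as np
s=read_state();print({k:np.round(v,3).tolist() for k,v in s.items()})
for n in("scene","top"):
    c=eyes.read_camera(n);np.savez(n+".npz",**{k:v for k,v in c.items()})
    print(n,list(c.keys()),c["vfov"],c["cx"],c["cy"],{k:v for k,v in c.items() if k not in("image",)})
    cv2.imwrite(f"pics/{n}0.png",cv2.resize(c["image"][:,:,::-1],(800,600),interpolation=cv2.INTER_CUBIC))
E
```

```text
{'t': 0.0, 'q': [-1.405, 0.131, 1.489, -0.0, 1.523, -0.085], 'dq': [0.001, 0.001, 0.002, -0.001, -0.0, -0.001], 'joint_torque': [0.0, -55.985, -49.175, 0.077, 0.036, -0.0], 'tool_pos': [0.149, -0.581, 0.218], 'orientation': [-3.115, -0.393, 0.0], 'force': [0.158, -0.191, -0.098], 'wrist_torque': [0.019, 0.009, -0.01], 'gripper_force': 0.0, 'opening': 0.093}
scene ['image', 'vfov', 'cx', 'cy', 'cam_to_world'] 43.92900932551131 285.13132365129957 207.41428427578873 {'vfov': 43.92900932551131, 'cx': 285.13132365129957, 'cy': 207.41428427578873, 'cam_to_world': array([[ 0.16473901, -0.79700492,  0.58107161,  1.27765078],
       [ 0.98629599,  0.12772644, -0.10443261, -0.12390398],
       [ 0.0090151 ,  0.59031272,  0.80712429,  1.03689197],
       [ 0.        ,  0.        ,  0.        ,  1.        ]])}
top ['image', 'vfov', 'cx', 'cy', 'cam_to_world'] 57.10024475980517 279.8876981022089 205.07511177231746 {'vfov': 57.10024475980517, 'cx': 279.8876981022089, 'cy': 205.07511177231746, 'cam_to_world': array([[-0.00550845,  0.98645752, -0.16392444,  0.44236781],
       [-0.99963608, -0.00110307,  0.02695334,  0.03399037],
       [ 0.02640751,  0.16401326,  0.98610461,  0.99152794],
       [ 0.        ,  0.        ,  0.        ,  1.        ]])}
```

View pics/scene0.png

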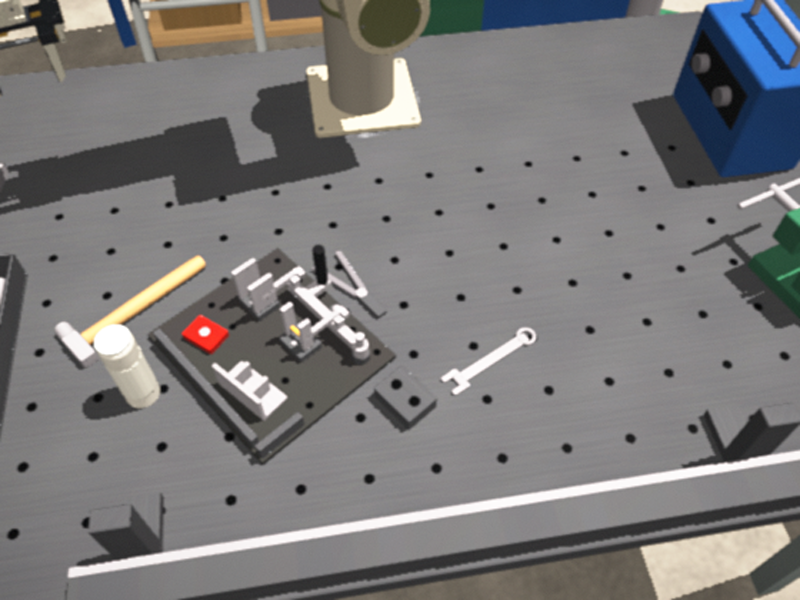

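View pics/top0.png

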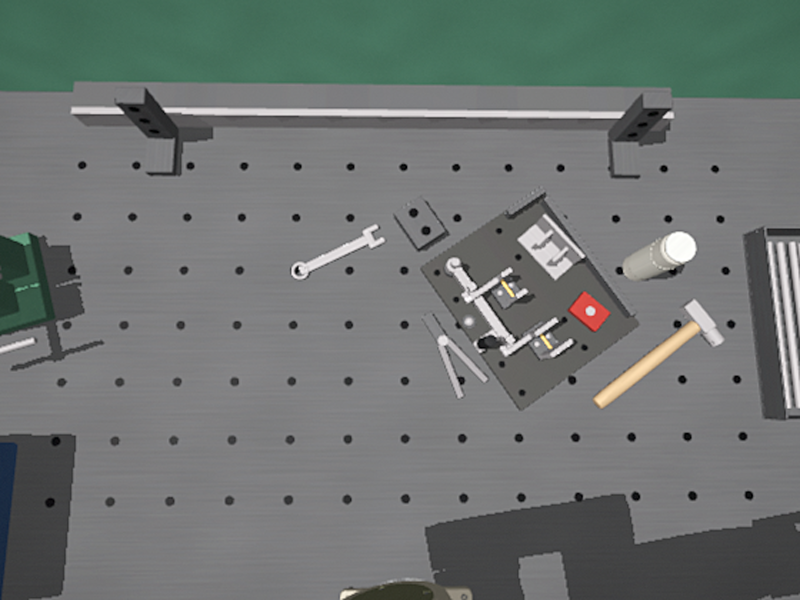

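The scene and top views show the jig right of centre. In the top view the plate corners are at about (421,267), (520,410), (638,322) and (543,195), with the hinge at (453,265) and the handle at (488,343). Pliers lie right by the handle. The wide catch looks like the one at y=-75, shown at (545,343).

```bash
cat > h.py <<'E'
import numpy as np,cv2
from scipy.spatial.transform import Rotation as R
def ray(c,T,uv):
    h=c["image"].shape[0];f=h/2/np.tan(np.radians(float(c["vfov"]))/2)
    d=np.array([(uv[0]-c["cx"])/f,-(uv[1]-c["cy"])/f,-1.]);return T[:3,3],T[:3,:3]@d
def plane(c,T,uv,z):
    o,d=ray(c,T,uv);return o+d*(z-o[2])/d[2]
def tri(rs):
    A=np.zeros((3,3));b=np.zeros(3)
    for o,d in rs:
        d=d/np.linalg.norm(d);P=np.eye(3)-np.outer(d,d);A+=P;b+=P@o
    p=np.linalg.solve(A,b);return p,[np.linalg.norm(np.cross(p-o,d/np.linalg.norm(d))) for o,d in rs]
def proj(c,T,p):
    h=c["image"].shape[0];f=h/2/np.tan(np.radians(float(c["vfov"]))/2)
    q=np.linalg.inv(T)@np.append(p,1);return np.array([c["cx"]-f*q[0]/q[2],c["cy"]+f*q[1]/q[2]])
def tool(s):
    T=np.eye(4);T[:3,:3]=R.from_rotvec(s["orientation"]).as_matrix();T[:3,3]=s["tool_pos"];return T
E
python3 - <<'E'
from h import *
c=np.load("top.npz");T=c["cam_to_world"]
img=c["image"].astype(int)
print(img[250,380],img[280,250],img[200,320])
C=[plane(c,T,np.array(u)*.7,.012) for u in [(421,267),(520,410),(638,322),(543,195)]]
print(np.round(C,3)); 
for i in range(4):
    d=C[(i+1)%4]-C[i];print(np.linalg.norm(d),np.degrees(np.arctan2(d[1],d[0])))
s=np.load("scene.npz")
for a,b in [((488,341),(319,249)),((453,262),(362,340))]: print(tri([ray(c,T,np.array(a)*.7),ray(s,s["cam_to_world"],np.array(b)*.7)]))
from plant import read_state,eyes
st=read_state();w=eyes.read_camera("wrist");print(w["T_tool_cam"],w["vfov"]);print(tool(st)[:3,:3])
E
```

```text
[125 123 123] [128 129 131] [100 100  96]
[[ 0.653 -0.032  0.012]
 [ 0.397 -0.202  0.012]
 [ 0.552 -0.423  0.012]
 [ 0.791 -0.262  0.012]]
0.3072745919540405 -146.30473255368673
0.26940747595297776 -55.08533253976144
0.2883879836905504 34.01440971309196
0.26806324768461415 120.88178350297355
(array([ 0.50913979, -0.12864054,  0.12731353]), [np.float64(0.0006719148508662015), np.float64(0.0006719148508662368)])
(array([ 0.65027909, -0.08232147,  0.0663022 ]), [np.float64(0.0008708543350297738), np.float64(0.0008708543350297364)])
[[ 8.20348779e-04  9.58179477e-01  2.86166766e-01  8.03362842e-02]
 [ 9.99999502e-01 -6.23557334e-04 -7.78806478e-04  7.16888799e-04]
 [-5.67794998e-04  2.86167262e-01 -9.58179511e-01 -1.66377697e-01]
 [ 0.00000000e+00  0.00000000e+00  0.00000000e+00  1.00000000e+00]] 61.5659446538807
[[ 9.68708364e-01  2.48201580e-01 -2.86314396e-04]
 [ 2.48201711e-01 -9.68706979e-01  1.64326647e-03]
 [ 1.30506582e-04 -1.66290970e-03 -9.99998609e-01]]
```

Call:
play_rows --targets '[3,-1.7,0,-7,6,-3.4,0,-14,9,-5.1,0,-21,12,-6.8,0,-28,15,-8.5,0,-35,18,-10.2,0,-42,21,-11.9,0,-49,24,-13.6,0,-55]'

```text
t: 0.82
tool_pos: [0.3485, -0.3885, 0.2184]
orientation: [-2.578, -1.796, -0.0]
force: [-0.3, -0.6, 0.1]
opening: 0.0931
gripper_force: 0.0
```

```bash
python3 - <<'E'
from h import *
from plant import read_state
s=read_state();T=tool(s);d=np.array([.54,-.20,.219])-T[:3,3];print(s["t"],s["q"],T.round(3),T[:3,:3].T@d*100,np.degrees(np.arctan2(T[1,1],T[0,1])))
E
```

```text
0.8167 [-9.37825079e-01 -8.14831475e-02  1.70390305e+00  4.04463296e-05
  1.51937319e+00 -5.83953987e-01] [[ 0.347  0.938 -0.     0.349]
 [ 0.938 -0.347  0.    -0.388]
 [ 0.    -0.    -1.     0.218]
 [ 0.     0.     0.     1.   ]] [24.31320999 11.43083173 -0.05368782] -20.27543878935393
```

Call:
play_rows --targets '[3,1.4,0,-7,6,2.8,0,-14,9,4.2,0,-21,12,5.6,0,-28,15,7,0,-35,18,8.4,0,-42,21,10,0,-48,24.3,11.4,0,-54]'

```text
t: 1.48
tool_pos: [0.5408, -0.2016, 0.2184]
orientation: [-1.483, -2.769, 0.0]
force: [0.1, -0.7, 0.7]
opening: 0.0931
gripper_force: 0.0
```

Call:
play_rows --targets '[0,0,0,0,0,0,0,0]'

```text
t: 1.65
tool_pos: [0.5407, -0.201, 0.218]
orientation: [-1.485, -2.767, 0.0]
force: [-0.5, -0.7, 0.1]
opening: 0.0931
gripper_force: 0.0
```

```bash
cat >> h.py <<'E'
def snap(n,view=True):
    from plant import read_state,eyes
    s=read_state();c=eyes.read_camera("wrist");T=tool(s)@c["T_tool_cam"]
    np.savez(n+".npz",image=c["image"],vfov=c["vfov"],cx=c["cx"],cy=c["cy"],T=T)
    if view: cv2.imwrite(f"pics/{n}.png",cv2.resize(c["image"][:,:,::-1],(800,600),interpolation=cv2.INTER_CUBIC))
    print(s["t"],s["tool_pos"].round(4) if hasattr(s["tool_pos"],"round") else s["tool_pos"],s["orientation"])
E
python3 -c "
from h import *
snap('w1')"
```

```text
1.65 [ 0.5407 -0.201   0.218 ] [-1.48532214e+00 -2.76707949e+00  2.12485145e-05]
```

View pics/w1.png

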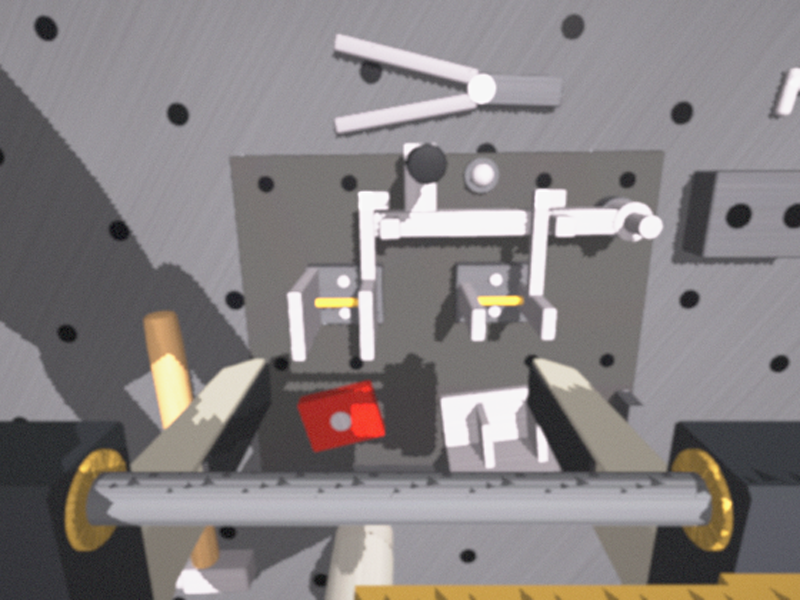

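The wrist view shows the wide catch on the left, with plate tops at px x≈297 and 367, rows 293–358. The narrow one is on the right, with tops at ≈478 and 549, rows 311–338. The handle top is at (427,163), and jig +y runs right in the image.

```bash
python3 - <<'E'
from h import *
from plant import read_state
c=np.load("w1.npz");T=c["T"];k=.7
P={n:plane(c,T,np.array(u)*k,z) for n,u,z in [("wl",(297.5,326),.097),("wr",(367.5,326),.097),("nl",(478.5,325),.097),("nr",(549,325),.097),("h",(427,163),.129),("A",(662,151),.012),("B",(232,157),.012)]}
for n in P:print(n,P[n].round(4))
d=P["wr"]-P["wl"];print(np.linalg.norm(d),np.degrees(np.arctan2(d[1],d[0])))
d=P["nr"]-P["nl"];print(np.linalg.norm(d))
d=P["A"]-P["B"];print(np.linalg.norm(d),np.degrees(np.arctan2(d[1],d[0])))
d=P["nr"]-P["wr"];print(np.linalg.norm(d),np.degrees(np.arctan2(d[1],d[0])))
t=tool(read_state());y=d/np.linalg.norm(d)
print("tooly",np.degrees(np.arctan2(t[1,1],t[0,1])))
for a,b in(("wl","wr"),("nl","nr")):
    m=(P[a]+P[b])/2;g=m-.007*y;print(m,g,t[:3,:3].T@(g-t[:3,3])*100)
E
```

```text
wl [ 0.5022 -0.2528  0.097 ]
wr [ 0.5374 -0.2293  0.097 ]
nl [ 0.5928 -0.1917  0.097 ]
nr [ 0.6283 -0.1682  0.097 ]
h [ 0.5117 -0.1317  0.129 ]
A [ 0.6522 -0.0313  0.012 ]
B [ 0.4004 -0.2034  0.012 ]
0.04229705409705722 33.61502940336413
0.04254075189255459
0.3049459381229279 34.362063945928085
0.10955900094123225 33.94901252129831
tooly 33.412825513616546
[ 0.51977261 -0.24104981  0.097     ] [ 0.51396587 -0.24495899  0.097     ] [-2.15779138 -4.51711895 12.11008292]
[ 0.61055412 -0.17993346  0.097     ] [ 0.60474738 -0.18384265  0.097     ] [-2.05529574  6.42611186 12.09999789]
```

Call:
play_rows --targets '[-0.7,-1.5,1.5,-0.5,-1.4,-3,3,-0.5,-2.1,-4.5,4.5,-0.5,-2.1,-4.5,5.5,-0.5,-2.1,-4.5,5.5,-0.5,-2.1,-4.5,5.5,-0.5]'

```text
t: 2.2
tool_pos: [0.5131, -0.2452, 0.1632]
orientation: [-1.48, -2.769, -0.0]
force: [0.2, -0.0, 0.5]
opening: 0.0929
gripper_force: 0.0
```

```bash
python3 -c "
from h import *
snap('w2')"
```

```text
2.2 [ 0.5131 -0.2452  0.1632] [-1.48048945e+00 -2.76930011e+00 -4.66682597e-04]
```

View pics/w2.png

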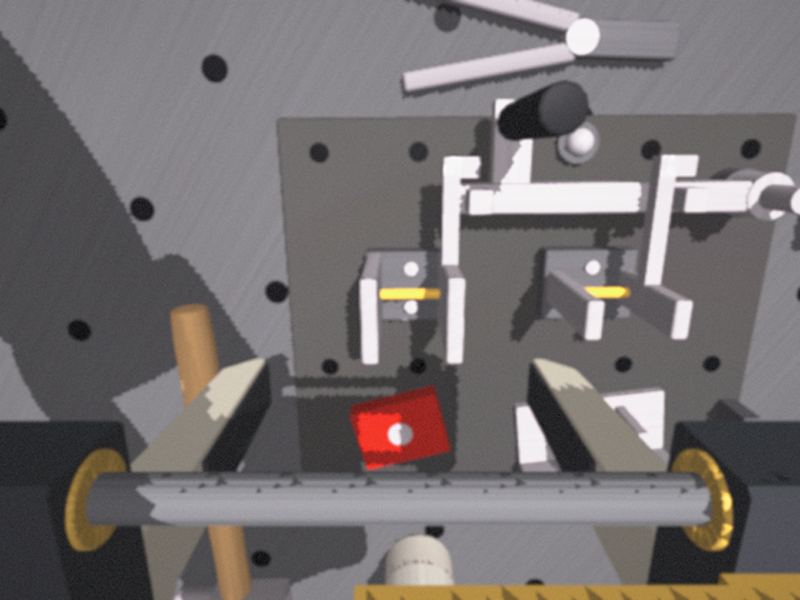

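Now the wide plate tops are centred at (370,322) and (455,320), the narrow ones at (594,320) and (681,319), and the handle top at (563,108). I'll triangulate these against w1.

```bash
python3 - <<'E'
from h import *
from plant import read_state
a=np.load("w1.npz");b=np.load("w2.npz");k=.7
L={"wl":((297.5,326),(370,322)),"wr":((367.5,326),(455,320)),"nl":((478.5,325),(594,320)),"nr":((549,325),(681,319)),"h":((427,163),(563,108))}
t=tool(read_state())
for n,(u,v) in L.items():
    u=np.array(u)*k;v=np.array(v)*k
    p,e=tri([ray(a,a["T"],u),ray(b,b["T"],v)]);q=plane(b,b["T"],v,.129 if n=="h" else .097);print(n,p.round(4),np.round(e[0],4),q.round(4),(t[:3,:3].T@(q-t[:3,3])*100).round(2))
E
```

```text
wl [ 0.5023 -0.2537  0.0952] 0.0002 [ 0.5021 -0.2532  0.097 ] [-0.01 -1.43  6.72]
wr [ 0.5379 -0.2309  0.0911] 0.0004 [ 0.536  -0.2293  0.097 ] [0.09 2.71 6.72]
nl [ 0.5933 -0.1919  0.0953] 0.0002 [ 0.5922 -0.1917  0.097 ] [0.09 9.48 6.73]
nr [ 0.6288 -0.168   0.095 ] 0.0005 [ 0.6271 -0.1677  0.097 ] [ 0.14 13.7   6.73]
h [ 0.512  -0.1318  0.1272] 0.0002 [ 0.5118 -0.1323  0.129 ] [9.5  6.1  3.52]
```

Call:
play_rows --targets '[0,0,3,0,0,0,6,0,0,0,7.5,0,0,0,8.8,0,0,0,8.8,0,0,0,8.8,0]'

```text
t: 2.75
tool_pos: [0.5144, -0.2448, 0.0763]
orientation: [1.477, 2.772, 0.0]
force: [0.5, -0.1, 0.7]
opening: 0.093
gripper_force: 0.0
```

Call:
play_rows --targets '[0,0,0,0,0,0,0,0,0,0,0,0,0,0,0,0,0,0,0,0,0,0,0,0,0,0,0,0,0,0,0,0]' --grip 3 --grip_force 20

```text
t: 3.42
tool_pos: [0.5148, -0.2448, 0.0761]
orientation: [1.477, 2.771, 0.001]
force: [3.6, 1.7, 1.5]
opening: 0.0442
gripper_force: 2.1
```

Call:
play_rows --targets '[0,0,0,0,0,0,0,0,0,0,0,0,0,0,0,0,0,0,0,0,0,0,0,0,0,0,0,0,0,0,0,0]'

```text
t: 4.08
tool_pos: [0.5136, -0.2456, 0.0761]
orientation: [1.478, 2.772, -0.001]
force: [-2.0, -1.0, 4.9]
opening: 0.0374
gripper_force: 20.0
```

Call:
play_rows --targets '[0,0,0,0,0,0,0,0,0,0,0,0]'

```text
t: 4.33
tool_pos: [0.5137, -0.2456, 0.0761]
orientation: [1.478, 2.772, -0.001]
force: [-1.1, -0.2, 5.6]
opening: 0.0373
gripper_force: 20.0
```

Call:
play_rows --targets '[0,0,0,0,0,0,0,0,0,0,0,0,0,0,0,0,0,0,0,0,0,0,0,0,0,0,0,0,0,0,0,0]' --grip 9.3

```text
t: 5.0
tool_pos: [0.5139, -0.2449, 0.0756]
orientation: [-1.478, -2.772, -0.0]
force: [-0.2, 0.6, -0.2]
opening: 0.0858
gripper_force: 0.0
```

Call:
play_rows --targets '[0,0,-2,0,0,0,-5,0,0,3,-6,0,0,6,-6,0,0,9,-6,0,0.1,11,-5,0,0.1,11,-4,0,0.1,11,-4,0]'

```text
t: 5.67
tool_pos: [0.6037, -0.1816, 0.1127]
orientation: [-1.474, -2.77, 0.001]
force: [-1.0, -0.0, -0.4]
opening: 0.0929
gripper_force: 0.0
```

```bash
python3 -c "
from h import *
snap('w3')"
```

```text
5.6667 [ 0.6037 -0.1816  0.1127] [-1.47358789e+00 -2.77001411e+00  1.00096663e-03]
```

View pics/w3.png

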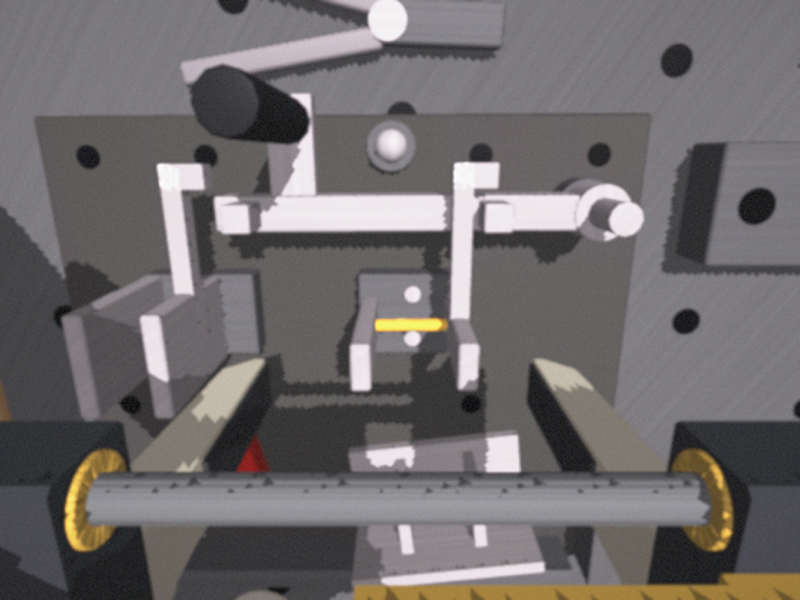

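The wide catch is squeezed in, with its hook clear of the lug. The narrow plate tops are now at (361,368) and (467,367), between the fingers. I'll check the offset and the handle position.

```bash
python3 - <<'E'
from h import *
from plant import read_state
b=np.load("w3.npz");t=tool(read_state())
for v,z in (((361,368),.097),((467,367),.097),((227,101),.129)):
    q=plane(b,b["T"],np.array(v)*.7,z);print(q.round(4),(t[:3,:3].T@(q-t[:3,3])*100).round(2))
a=np.load("w1.npz");print(tri([ray(a,a["T"],np.array((427,163))*.7),ray(b,b["T"],np.array((227,101))*.7)]))
E
```

```text
[ 0.5931 -0.1916  0.097 ] [-0.21 -1.36  1.66]
[ 0.6273 -0.168   0.097 ] [-0.16  2.8   1.65]
[ 0.5127 -0.1315  0.129 ] [ 9.27 -4.68 -1.5 ]
(array([ 0.51189761, -0.13169825,  0.1265686 ]), [np.float64(6.21167739421202e-05), np.float64(6.21167739421396e-05)])
```

Call:
play_rows --targets '[-0.2,0,1.5,0,-0.2,0,3,0,-0.2,0,3.7,0,-0.2,0,3.7,0]'

```text
t: 6.05
tool_pos: [0.6036, -0.1848, 0.0766]
orientation: [-1.478, -2.768, 0.001]
force: [-0.1, -0.2, 0.5]
opening: 0.0932
gripper_force: 0.0
```

Call:
play_rows --targets '[0,0,0,0,0,0,0,0,0,0,0,0,0,0,0,0,0,0,0,0,0,0,0,0,0,0,0,0,0,0,0,0]' --grip 3 --grip_force 20

```text
t: 6.72
tool_pos: [0.6068, -0.1842, 0.0793]
orientation: [1.477, 2.771, 0.001]
force: [3.5, 1.5, 1.5]
opening: 0.044
gripper_force: 2.1
```

Call:
play_rows --targets '[0,0,0,0,0,0,0,0,0,0,0,0,0,0,0,0,0,0,0,0,0,0,0,0,0,0,0,0,0,0,0,0]'

```text
t: 7.38
tool_pos: [0.6056, -0.1851, 0.0793]
orientation: [1.478, 2.772, -0.002]
force: [-1.6, -0.3, 4.9]
opening: 0.0379
gripper_force: 20.0
```

Call:
play_rows --targets '[0,0,0,0,0,0,0,0,0,0,0,0]'

```text
t: 7.63
tool_pos: [0.6055, -0.1851, 0.0792]
orientation: [1.478, 2.772, -0.002]
force: [-1.6, -0.7, 5.7]
opening: 0.0377
gripper_force: 20.0
```

Call:
play_rows --targets '[0,0,0,0,0,0,0,0,0,0,0,0,0,0,0,0,0,0,0,0,0,0,0,0,0,0,0,0,0,0,0,0]' --grip 9.3

```text
t: 8.3
tool_pos: [0.6058, -0.1845, 0.0786]
orientation: [-1.478, -2.772, 0.0]
force: [-0.2, -0.1, 0.2]
opening: 0.0865
gripper_force: 0.0
```

Call:
play_rows --targets '[0,0,-3,0,0,0,-6,0,0,0,-9,0,1,-0.5,-9,-7,3,-1.5,-9,-14,5,-2.5,-9,-21,7.5,-3.7,-9,-28,9.4,-4.7,-9,-35]'

```text
t: 8.97
tool_pos: [0.5131, -0.1318, 0.1685]
orientation: [-0.567, -3.09, -0.0]
force: [0.0, 0.0, 0.8]
opening: 0.093
gripper_force: 0.0
```

Call:
play_rows --targets '[0,0,0,-7,0,0,0,-14,0,0,0,-21,0,0,0,-28,0,0,0,-34,0,0,0,-39,0,0,0,-39]'

```text
t: 9.55
tool_pos: [0.5145, -0.1326, 0.1688]
orientation: [-0.494, 3.102, -0.0]
force: [0.2, -0.3, -0.7]
opening: 0.0931
gripper_force: 0.0
```

```bash
python3 - <<'E'
from h import *
from plant import read_state
s=read_state();t=tool(s);print(s["q"])
print(t.round(3),(t[:3,:3].T@(np.array([.512,-.1318,.088])-t[:3,3])*100).round(2),np.degrees(np.arctan2(t[1,1],t[0,1])))
snap('w4')
E
```

```text
[-3.48821050e-01 -2.71263146e-02  1.74274191e+00 -4.12072842e-05
  1.42565976e+00 -2.23569507e+00]
[[-0.95  -0.311  0.     0.514]
 [-0.311  0.95  -0.    -0.133]
 [-0.    -0.    -1.     0.169]
 [ 0.     0.     0.     1.   ]] [0.21 0.16 8.08] 108.11025736657773
9.55 [ 0.5145 -0.1326  0.1688] [-4.94398184e-01  3.10218571e+00 -2.97922756e-04]
```

View pics/w4.png

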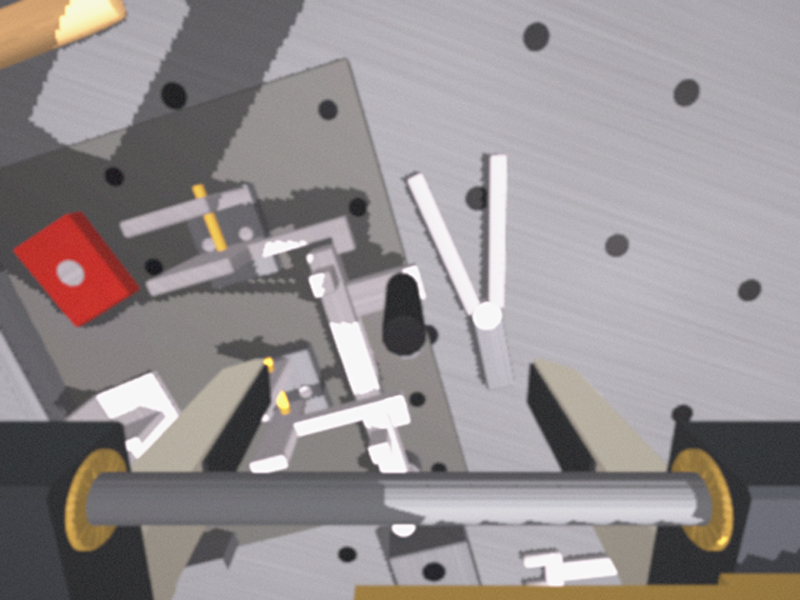

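The handle top at (404,335) sits centred between the fingers, and both catches are closed in.

Call:
play_rows --targets '[0.2,0.2,0,0,0.2,0.2,0,0,0.2,0.2,0,0,0.2,0.2,2,0,0.2,0.2,4.5,0,0.2,0.2,7,0,0.2,0.2,8,0,0.2,0.2,8,0]' --grip 6.5

```text
t: 10.27
tool_pos: [0.5096, -0.1305, 0.0855]
orientation: [0.486, -3.099, -0.004]
force: [-0.1, -0.5, 0.1]
opening: 0.0651
gripper_force: 0.0
```

Call:
play_rows --targets '[0,0,0,0,0,0,0,0,0,0,0,0,0,0,0,0,0,0,0,0,0,0,0,0,0,0,0,0,0,0,0,0]' --grip 1 --grip_force 25

```text
t: 10.93
tool_pos: [0.512, -0.1313, 0.0889]
orientation: [-0.488, 3.103, -0.0]
force: [-0.5, 0.3, 1.1]
opening: 0.02
gripper_force: 25.0
```

Call:
play_rows --targets '[0,0,0,0,0,0,0,0,0,0,0,0,0,0,0,0]'

```text
t: 11.27
tool_pos: [0.512, -0.1314, 0.0889]
orientation: [-0.488, 3.103, -0.0]
force: [-2.0, 0.7, 3.5]
opening: 0.0194
gripper_force: 25.0
```

```bash
python3 - <<'E'
from h import *
from plant import read_state
s=read_state();t=tool(s);print(s["q"],s["tool_pos"],s["opening"],s["gripper_force"])
# hinge from jig geometry: axis yaw 33.95; handle rel hinge in jig (-.04,-.14)
a=np.radians(33.95);yj=np.array([np.cos(a),np.sin(a)]);xj=np.array([yj[1],-yj[0]])
h=np.array([.512,-.1318]);H=h+.04*xj+.14*yj;print("hinge",H)
r=h-H
def seq(th0,ths):
    R2=lambda x:np.array([[np.cos(x),np.sin(x)],[-np.sin(x),np.cos(x)]])
    p0=R2(th0)@r
    # tool axes at th0: tool y along 108deg - th0 ; x = y rotated +90
    ang=np.arctan2(t[1,1],t[0,1])-th0;y=np.array([np.cos(ang),np.sin(ang)]);x=np.array([-y[1],y[0]])
    return [[round(float(v),1) for v in((R2(th)@r-p0)@x*100,(R2(th)@r-p0)@y*100)]+[0,round(np.degrees(th-th0))] for th in ths]
d=np.radians
print(t[:2,0])
print(seq(0,d(np.arange(5,41,5))));print(seq(d(40),d(np.arange(45,81,5))));print(seq(0,d([3,6,9,12,15,18,21,24])))
E
```

```text
[-3.48192055e-01  4.00292010e-02  1.82723260e+00 -1.20165838e-05
  1.27407533e+00 -2.23087142e+00] [ 0.51202477 -0.13139128  0.08886342] 0.019373665273384313 25.00065118074417
hinge [ 0.6504723  -0.08679532]
[-0.95175635 -0.30685472]
[[-0.1, 1.3, 0, 5], [-0.2, 2.5, 0, 10], [-0.5, 3.8, 0, 15], [-0.9, 5.0, 0, 20], [-1.3, 6.2, 0, 25], [-1.9, 7.3, 0, 30], [-2.6, 8.4, 0, 35], [-3.4, 9.4, 0, 40]]
[[-0.1, 1.3, 0, 5], [-0.2, 2.5, 0, 10], [-0.5, 3.8, 0, 15], [-0.9, 5.0, 0, 20], [-1.3, 6.2, 0, 25], [-1.9, 7.3, 0, 30], [-2.6, 8.4, 0, 35], [-3.4, 9.4, 0, 40]]
[[-0.0, 0.8, 0, 3], [-0.1, 1.5, 0, 6], [-0.2, 2.3, 0, 9], [-0.3, 3.0, 0, 12], [-0.5, 3.8, 0, 15], [-0.7, 4.5, 0, 18], [-1.0, 5.2, 0, 21], [-1.2, 5.9, 0, 24]]
```

Call:
play_rows --targets '[0,0.8,0,3,-0.1,1.5,0,6,-0.2,2.3,0,9,-0.3,3,0,12,-0.5,3.8,0,15,-0.7,4.5,0,18,-1,5.2,0,21,-1.2,5.9,0,24]'

```text
t: 11.93
tool_pos: [0.5053, -0.0715, 0.0889]
orientation: [0.172, 3.137, -0.001]
force: [2.7, -1.3, 0.6]
opening: 0.0197
gripper_force: 25.0
```

Call:
play_rows --targets '[0,0.8,0,3,-0.1,1.5,0,6,-0.2,2.3,0,9,-0.3,3,0,12,-0.5,3.8,0,15,-0.7,4.5,0,18,-1,5.2,0,21,-1.2,5.9,0,24]'

```text
t: 12.6
tool_pos: [0.5235, -0.014, 0.0889]
orientation: [-0.82, -3.033, 0.001]
force: [1.4, -3.7, 2.6]
opening: 0.0196
gripper_force: 25.0
```

```bash
cat >> h.py <<'E'
def gate():
    from plant import read_state
    s=read_state();t=tool(s);H=np.array([.6505,-.0868]);r0=np.array([.512,-.1318])-H;r=t[:2,3]-H
    print(s["t"],"gate deg",np.degrees(np.arctan2(r0[1],r0[0])-np.arctan2(r[1],r[0]))%360,"r",np.linalg.norm(r),"tooly",np.degrees(np.arctan2(t[1,1],t[0,1])),"f tool",t[:3,:3].T@s["force"],s["opening"],s["gripper_force"],s["q"])
E
python3 -c "
from h import *
gate()"
```

```text
12.6 gate deg 47.811915397103974 r 0.14636115113823042 tooly 59.72567968751062 f tool [-3.05466552 -2.45945427 -2.55965703] 0.01961195566074322 24.998932778835297 [-1.24361943e-01  2.72838568e-02  1.84028080e+00 -5.24998472e-04
  1.27418153e+00 -1.16661823e+00]
```

Call:
play_rows --targets '[0,0.8,0,3,-0.1,1.5,0,6,-0.2,2.3,0,9,-0.3,3,0,12,-0.5,3.8,0,15,-0.7,4.5,0,18,-1,5.2,0,21,-1.2,5.9,0,24]'

```text
t: 13.27
tool_pos: [0.5636, 0.031, 0.0889]
orientation: [-1.433, -2.796, 0.001]
force: [-0.6, -3.3, 4.0]
opening: 0.0194
gripper_force: 25.0
```

Call:
play_rows --targets '[0,0.8,0,3,-0.1,1.5,0,6,-0.2,2.3,0,9,-0.3,3,0,12,-0.5,3.8,0,15,-0.5,3.8,0,15,-0.5,3.8,0,15,-0.5,3.8,0,15]'

```text
t: 13.93
tool_pos: [0.5968, 0.0493, 0.0889]
orientation: [-1.78, -2.588, 0.0]
force: [-4.0, 1.5, 5.5]
opening: 0.0196
gripper_force: 25.0
```

Call:
play_rows --targets '[0,0,0,0,0,0,0,0,0,0,0,0,0,0,0,0,0,0,0,0,0,0,0,0]'

```text
t: 14.43
tool_pos: [0.5967, 0.0492, 0.0889]
orientation: [-1.78, -2.588, 0.0]
force: [-4.3, 0.2, 5.0]
opening: 0.0199
gripper_force: 25.0
```

```bash
python3 -c "
from h import *
gate()
snap('w5',False)
from plant import eyes
c=eyes.read_camera('top')['image'][100:310,260:480,::-1]
cv2.imwrite('pics/top5.png',cv2.resize(c,None,fx=2.8,fy=2.8,interpolation=cv2.INTER_CUBIC))
"
```

```text
14.4333 gate deg 86.41401759220315 r 0.1462746482474261 tooly 20.959422196800258 f tool [ 1.74011449 -3.94140042 -5.02933128] 0.01986973962519116 25.001705288887024 [-3.49509958e-03  2.23339505e-01  1.62659753e+00  2.79842592e-04
  1.29230768e+00 -3.69382919e-01]
14.4333 [0.5967 0.0492 0.0889] [-1.77994337e+00 -2.58786969e+00  2.28377077e-04]
```

View pics/top5.png

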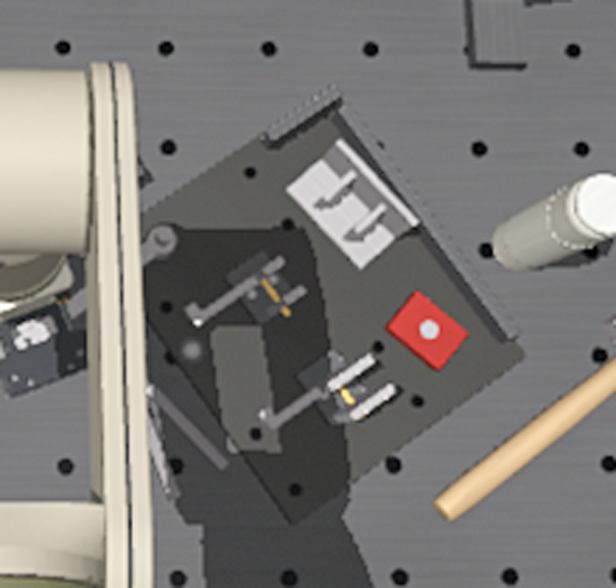

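The top crop shows the gate swung out from the hinge at (160,240) under the arm. Both catches are still in, and the bracket, magnet, hammer and can look undisturbed. The gate stands at about 1.51 rad, gripped with 25 N.

```bash
python3 -c "
from plant import workorder
print(workorder.close_job())"
```

```text
the job is handed in; nothing more can be done
None
```

I squeezed the wide catch home, then the narrow one, and swung the gate out by its handle to about 1.51 rad. I handed the job in at about 14.5 s with the fingers still gripping the handle at 25 N; the hand-in gave no verdict.

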